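Flip the refill marker of the empty parts bin

TASK

Two of the four parts bins on the repair bench are empty, but only one of them has its hinged marker turned over to call for a refill (crossed bars up, lying to the rear). Push the other empty bin's marker up and over its hinge with your fingertips, without pinching or forcing it, until it too lies fully down on the rear of its bin with the crossed bars up. Leave the markers of the full bins and the one already turned as they are, and do not pick up or shift anything else on the bench.

Things in the scene. Friction and masses are not known exactly. Their poses are not given: they have to be found in the camera images.
- bin_bolts: Parts bin full of steel bolts, fixed to the bench. Grey hopper bin 180 x 90 x 85 mm high; all four are alike. Origin on the bench under its marker's hinge; its +x points from the open mouth to the closed rear. The mouth (front lip 42 mm high, side walls rising to the deck) spans x = -125 to -45 mm, the flat deck, 85 mm high, x = -45 to +55 mm
- bin_nuts: Parts bin full of brass shouldered nuts, fixed to the bench; shape and frame as bin_bolts
- bin_reported: Empty parts bin whose marker is already flipped to the rear (crossed bars up), fixed to the bench; shape and frame as bin_bolts
- bin_empty: Empty parts bin whose marker still lies on the mouth side (dot up): the bin whose marker has to be flipped. Fixed to the bench; shape and frame as bin_bolts
- tag_empty (a joint): Hinge angle (rad) of bin_empty's marker, an aluminium paddle. 0: flat over the deck's mouth side, dot face up, free edge to the bin's -x; 1.57: upright; 3.14: flat over the rear, crossed bars up, free edge to +x (hard stops at 0 and 3.14). Starts at 0 to 0.45. Stiff hinge, about 0.035 N m (0.6 N at the bar): it stays at whatever angle it is left, so it must be pushed all the way down
- tag_empty_hinge (a point): Middle of the hinge pin of bin_empty's marker; the pin is level, along the bin's y axis, 93 mm above the bench and 8 mm above the deck; axes as the bin's. Fixed hinge cheeks, 12 mm long, reach 7 mm over the pin, 37 to 40 mm either side of the middle. The plate is 66 mm wide, 4 mm thick and spans 6 to 58 mm from the pin
- tag_empty_bar (a point): Middle of the round bar along the free edge of bin_empty's marker, 10 mm thick and 70 mm long, parallel to the pin and 62 mm from it; moves with the marker. With the marker flat, the bar lies wholly past the deck's edge (12 mm clear on the mouth side, 2 mm at the rear), with open space below it
- tag_bolts (a joint): Hinge angle of the marker of bin_bolts, the same kind as tag_empty; starts near 0 (dot up, up to 0.3 ajar); to be left as it is
- tag_nuts (a joint): Hinge angle of the marker of bin_nuts, the same kind as tag_empty; starts near 0 (dot up, up to 0.3 ajar); to be left as it is
- tag_reported (a joint): Hinge angle of the marker of bin_reported, the same kind as tag_empty; starts near 3.14 (crossed bars up, up to 0.2 ajar); to be left as it is
- eyepiece: Loose brass eyepiece standing on end, 29 mm across, 58 mm high; bystander, origin in the middle of its underside, not to be moved
- objective: Loose steel microscope objective standing on end, 25 mm across, 42 mm high; bystander, origin in the middle of its underside, not to be moved
- oiler: Loose small oil bottle, 29 mm across, 75 mm high; bystander, origin in the middle of its underside, not to be moved
- switch: Loose white rotary switch, 45 x 50 mm, 48 mm high with its knob; bystander, origin in the middle of its underside, not to be moved
- collar: Loose brown pipe collar, low cone 76 mm across, 24 mm high; bystander, origin in the middle of its underside, not to be moved
- driver: Loose screwdriver lying flat, 170 mm long, about 30 mm thick at most; bystander, origin under its length, not to be moved
- spacer: Loose white ring lying flat, 32 mm across, 8 mm high; bystander, origin in the middle of its underside, not to be moved
- flange_nut: Loose steel flange nut, 28 mm across, 16 mm high; bystander, origin in the middle of its underside, not to be moved

How it is judged:
On the way:
1. the fingers push the empty bin's marker through upright (value of joint tag_empty between 1 and 2.5 rad and contact force between the fingers and tag_empty above 0.05 N).
At the end, for the whole second after the job is handed in: The marker of bin_empty lies to the rear within 0.09 rad (5 degrees) of fully down and is at rest; the markers of bin_bolts and bin_nuts are still within 0.5 rad of the mouth side, that of bin_reported within 0.44 rad of the rear; every loose thing is within 20 mm of its start (value of joint tag_empty above 3.05 rad and velocity of joint tag_empty between -0.1 and 0.1 rad/s and value of joint each of tag_bolts, tag_nuts below 0.5 rad and value of joint tag_reported above 2.7 rad and distance of each of eyepiece, objective, oiler, switch, collar, driver, spacer, flange_nut from where it was at the start of the episode below 0.02 m); the robot touches nothing.
It fails at once if the marker is pinched hard or forced (over 40 N of finger force) (contact force between the fingers and tag_empty above 40 N).
It fails at once if another bin's marker is turned (not (value of joint tag_bolts below 0.5 rad) or not (value of joint tag_nuts below 0.5 rad) or not (value of joint tag_reported above 2.7 rad)).
It fails at once if a bystander is picked up, knocked or shifted by over 20 mm (distance of any of eyepiece, objective, oiler, switch, collar, driver, spacer, flange_nut from where it was at the start of the episode above 0.02 m).
It also fails if it takes over 40 s, if anything falls off the work surface, if the arm or the gripper's body presses on something with over 40 N, if the wrist force passes 120 N, or if a joint passes its speed limit or range.

ROBOT

A 6-joint arm with a two-finger parallel gripper is mounted at the origin on the work surface. World frame = base frame: x ahead of the robot, y to its left, z up, the work surface at z = 0. Lengths are in m, angles in rad, forces in N, time in s.
With the tool pointing down it reaches from about 0.375 to 0.9 m from the base axis. Payload 3.1 kg.
Tool frame: the origin (TCP) lies at the very end of the fingers, on their centre line; the grasp point (between the pads) lies 19 mm behind it; x points along the fingers, z is the direction in which the jaws open and shut, and the axes are right-handed (so a half turn about x gives the same grasp; the last joint's range is limited). The gripper opens to 85 mm and grips with 20 to 120 N. Pads are 22 mm wide; open, the fingers measure 114 mm over their backs; the gripper's body (76 mm by 85 mm) begins 54 mm behind the grasp point. The pads swing forward as they close: fully open they stand 13 mm farther back than shut.
Start: joints at [1.018, 0.527, 1.433, -0, 1.181, -0.178], TCP at [0.229, 0.582, 0.231] pointing down, gripper open.
Joint ranges: [-3.08, 3.08], [-0.75, 2.2], [0.22, 2.44], [-1.43, 4.57], [0, 2.65], [-2.85, 2.85]. Speed limits (rad/s): [2.79, 2.79, 3.14, 3.14, 3.14, 3.14].

INTERFACE

Orientations are given as a unit quaternion [x, y, z, w].
In Python, from station import manip, viewer, job gives the robot as it stands.
- The arm moves only by the tool move_arm, never from a script. Its argument "deltas" is one flat list of numbers, 7 for each row, row after row: the finger opening in mm, from 0 to 85.4, then the shift along the tool's x, y, z in mm, then the turn, a rotation vector about the tool's x, y, z in degrees. In form: [jaw, tx, ty, tz, rx, ry, rz, jaw, tx, ty, tz, rx, ry, rz, ...]. A call has 1 to 10 rows; each row shifts and turns the commanded pose from where the row before left it, along the tool's axes as they then stand; what a row does not reach is not made up. A row lasts 1/10 s, in which the tool goes at most 50 mm and 8.59 degrees, less where a joint would pass 70% of its speed; a pose out of reach is approached as far as the arm can. A call is refused whole if a number of a shift passes 50 or a number of a turn 8.59, either way. A call with a gripper value outside its range is refused whole. The fingers move at their own pace and stop on an object; "force" is the grip in N (left out, the last holds). Time passes only in rows, so rows that do not move let the fingers close. It gives the time, the measured TCP pose, the force and the opening at its end, in the units of the state.
- manip.sense(): the state, without advancing time (a new reading comes with each control period).
- viewer.snapshot(name): name is "side" or "top"; returns a dict with "image" (480x640x3 uint8, red, green, blue), "depth" (480x640 float32, m along the optical axis (not along the pixel's ray), 0 where there is no reading), "fovy" (degrees; the focal length in pixels is half the picture's height over the tangent of half this angle, whatever the lens; pixels are square), "cx", "cy" (the principal point, pixels), "R" (3x3) and "t" (3): a world point X has camera coordinates R X + t. Camera axes: x right, y down, z forward; pixel columns grow to the right and rows downward; lengths in m; the calibration is good to about 2 mm. A picture is of the moment at which its call begins.
- job.sign_off(): hands the job in, once; it reports no verdict.
The state is a dict: "t": time; "q": joint angles; "qd": joint speeds; "tau": joint torques, N m; "tcp_pos": TCP position; "tool_rot": TCP orientation; "force": force on the tool from outside, world axes, zero at the start; "ft_torque": the same for the moment, N m; "finger_gap": opening from 0.0 (shut) to 1.0 (fully open).
Only numpy, scipy, OpenCV 4.12 (cv2) and the standard library are available. Lean on these libraries where they do the work, as an engineer would, in place of code of your own. Each camera call takes 0.05 s, during which the arm holds its last target.

## Working session

There is one attempt and no reset: what is moved stays moved. The work goes in short steps, Python scripts to look and compute and a tool call to move; the robot and the scene stay as the last step left them, time stands still between calls to the robot, and variables do not carry over. Pictures are saved under pics/ and viewed, and the job is handed in when it is done.

Besides the shell and the picture viewer there is one more tool, called as name(argument=value, ...) on one line, values as JSON. move_arm: Moves the arm, as the interface text tells. Its arguments: {"type":"object","properties":{"deltas":{"type":"array"},"force":{"type":"number"}},"required":["deltas"]}

```bash
ls; mkdir -p pics
python3 - <<'E'
from station import manip, viewer, job
import cv2,numpy as np,pickle
s=manip.sense();print(s)
for n in("side","top"):
    d=viewer.snapshot(n);pickle.dump(d,open(n+"0.pkl","wb"))
    cv2.imwrite(f"pics/{n}0.png",d["image"][:,:,::-1]);print(n,d["fovy"],d["cx"],d["cy"],d["R"],d["t"])
E
```

```text
pics
{'t': 0.0, 'q': array([ 1.01752691e+00,  5.28452871e-01,  1.43393376e+00, -2.54416769e-05,
        1.18139176e+00, -1.78473315e-01]), 'qd': array([-0.00041823,  0.0010479 ,  0.00106866,  0.00032253, -0.00121258,
        0.00029629]), 'tau': array([ 1.40268830e-04, -4.42347300e+01, -1.78022861e+01, -2.64958890e-04,
        8.47779913e-03, -5.65354662e-05]), 'tcp_pos': array([0.22837481, 0.58099579, 0.23033178]), 'tool_rot': array([-0.39841955,  0.58509782,  0.39777481,  0.58369307]), 'force': array([-0.08145268,  0.29756397,  0.42899537]), 'ft_torque': array([-0.01633988,  0.04105953, -0.00199274]), 'finger_gap': 1.0001312968609284}
side 56.006158140600775 327.1703053021366 248.77776628408097 [[ 0.99903082 -0.04395661 -0.00229026]
 [-0.02748523 -0.58234245 -0.81247882]
 [ 0.0343801   0.81175433 -0.58298621]] [-0.48596364  0.11181329  0.83121313]
top 54.66399710744919 319.28780536636265 239.69152107850962 [[-0.02534216 -0.99960253 -0.01235149]
 [-0.99579768  0.02632952 -0.08771389]
 [ 0.08800424  0.01007672 -0.99606913]] [0.06795204 0.50781361 0.91571648]
```

View pics/side0.png

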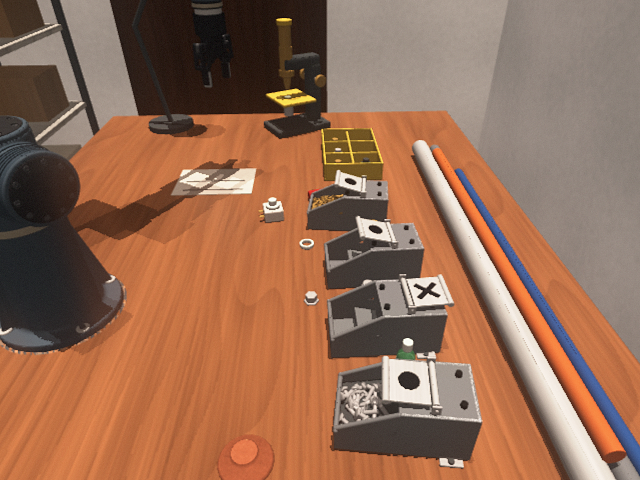

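View pics/top0.png

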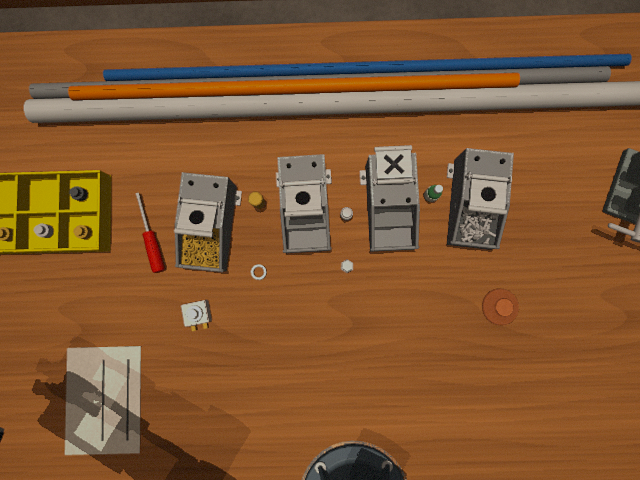

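The empty, dot-up bin is the second from the left in the top view (marker dot at (303,198)); in the side view it is at (376,230). I'll measure it with depth.

```bash
cat > h.py <<'E'
import numpy as np,pickle,cv2
def cloud(d):
    H,W=d["depth"].shape;f=H/2/np.tan(np.radians(d["fovy"]/2))
    u,v=np.meshgrid(np.arange(W),np.arange(H));z=d["depth"]
    c=np.stack([(u-d["cx"])/f*z,(v-d["cy"])/f*z,z],-1)
    return (c-d["t"])@d["R"]
def proj(d,X):
    H=480;f=H/2/np.tan(np.radians(d["fovy"]/2));c=d["R"]@np.array(X)+d["t"]
    return c[:2]/c[2]*f+[d["cx"],d["cy"]]
E
python3 - <<'E'
from h import *
for n,(a,b,c,e) in {"top":(265,145,345,265),"side":(300,160,440,300)}.items():
    d=pickle.load(open(n+"0.pkl","rb"));im=d["image"][b:e,a:c,::-1]
    k=5 if n=="top" else 4
    cv2.imwrite(f"pics/{n}0c.png",cv2.resize(im,None,fx=k,fy=k,interpolation=cv2.INTER_CUBIC))
d=pickle.load(open("top0.pkl","rb"));P=cloud(d)
for col in (288,303,318):
    print(col)
    for r in range(150,256,3): print(r,P[r,col].round(4))
for r in (165,198,210): print(r,[(c,P[r,c].round(3).tolist()) for c in range(272,336,3)])
E
```

```text
288
150 [ 0.7033  0.1163 -0.0016]
153 [0.6956 0.116  0.0029]
156 [0.6661 0.1099 0.087 ]
159 [0.6606 0.1101 0.0856]
162 [0.6542 0.1101 0.0875]
165 [0.6471 0.1098 0.0928]
168 [0.6425 0.1103 0.0879]
171 [0.6364 0.1104 0.0888]
174 [0.6314 0.1107 0.0855]
177 [0.6254 0.1108 0.0862]
180 [0.6191 0.1107 0.0883]
183 [0.6107 0.1099 0.1008]
186 [0.6056 0.1102 0.098 ]
189 [0.5994 0.1102 0.1002]
192 [0.5931 0.11   0.1033]
195 [0.5876 0.1102 0.1026]
198 [0.5819 0.1103 0.1027]
201 [0.576  0.1103 0.1039]
204 [0.5694 0.11   0.1098]
207 [0.5636 0.11   0.1108]
210 [0.5579 0.11   0.112 ]
213 [0.5517 0.1099 0.1157]
216 [0.5465 0.1102 0.1134]
219 [0.5529 0.117  0.0253]
222 [0.5461 0.1167 0.0309]
225 [0.54   0.1169 0.0308]
228 [0.5334 0.1166 0.0352]
231 [0.5306 0.119  0.0057]
234 [0.5246 0.1193 0.0035]
237 [0.5178 0.119  0.0093]
240 [0.5119 0.1194 0.0061]
243 [0.5059 0.1196 0.004 ]
246 [0.4996 0.1196 0.006 ]
249 [0.4907 0.1168 0.0438]
252 [0.4848 0.1169 0.0442]
255 [ 0.4814  0.1204 -0.    ]
303
150 [0.7015 0.0844 0.0017]
153 [0.6951 0.0846 0.0016]
156 [0.6655 0.0812 0.0862]
159 [0.6599 0.0814 0.0851]
162 [0
[... 3139 characters left out ...]
0.026, 0.0]), (335, [0.598, 0.02, -0.0])]
210 [(272, [0.575, 0.151, 0.005]), (275, [0.575, 0.145, 0.004]), (278, [0.575, 0.139, 0.003]), (281, [0.562, 0.125, 0.085]), (284, [0.569, 0.123, 0.042]), (287, [0.558, 0.112, 0.111]), (290, [0.558, 0.106, 0.113]), (293, [0.427, 0.045, 0.957]), (296, [0.557, 0.095, 0.114]), (299, [0.558, 0.09, 0.11]), (302, [0.557, 0.084, 0.113]), (305, [0.557, 0.079, 0.111]), (308, [0.557, 0.073, 0.113]), (311, [0.556, 0.068, 0.115]), (314, [0.557, 0.062, 0.112]), (317, [0.557, 0.057, 0.111]), (320, [0.556, 0.051, 0.113]), (323, [0.57, 0.046, 0.024]), (326, [0.56, 0.04, 0.083]), (329, [0.573, 0.033, 0.0]), (332, [0.573, 0.027, -0.001]), (335, [0.572, 0.021, 0.004])]
```

Run:
```python
from h import *
d=pickle.load(open("top0.pkl","rb"));P=cloud(d)
Z=P[...,2];X=P[...,0];Y=P[...,1]
# deck mask per bin
for (a,b) in ((170,240),(270,335),(362,425),(445,520)):
    m=np.zeros(Z.shape,np.uint8);m[140:275,a:b]=((Z>0.078)&(Z<0.090))[140:275,a:b]
    n,l,s,c=cv2.connectedComponentsWithStats(m);i=1+np.argmax(s[1:,4])
    p=P[l==i];r=cv2.minAreaRect((p[:,:2]*1000).astype(np.float32));print(s[i],p[:,2].mean(),r,cv2.boxPoints(r).round(0).tolist())
```

```text
[ 179  172   50   67 1419] 0.08614963890573113 ((576.8182983398438, 277.7184143066406), (91.71025848388672, 119.32453155517578), 83.05780792236328) [[512.0, 239.0], [631.0, 225.0], [642.0, 316.0], [523.0, 330.0]]
[ 278  154   51   64 1483] 0.08616567916111884 ((607.1248168945312, 82.9981689453125), (120.95578002929688, 92.09059143066406), 1.3054492473602295) [[546.0, 128.0], [548.0, 36.0], [669.0, 38.0], [667.0, 130.0]]
[ 369  155   51   63 1292] 0.08601660550712459 ((604.4927978515625, -90.73267364501953), (120.05120849609375, 91.66966247558594), 0.4299660325050354) [[544.0, -45.0], [545.0, -137.0], [665.0, -136.0], [664.0, -44.0]]
[ 459  148   55   63 1411] 0.08614054076840735 ((607.688720703125, -266.5227355957031), (91.58244323730469, 120.3173599243164), 81.6584243774414) [[542.0, -303.0], [661.0, -321.0], [674.0, -230.0], [555.0, -212.0]]
```

View pics/top0c.png

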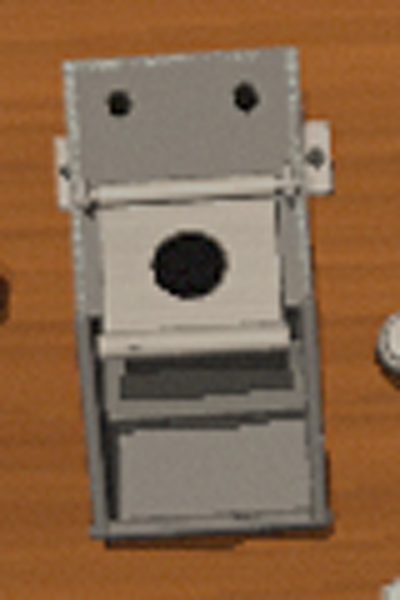

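View pics/side0c.png

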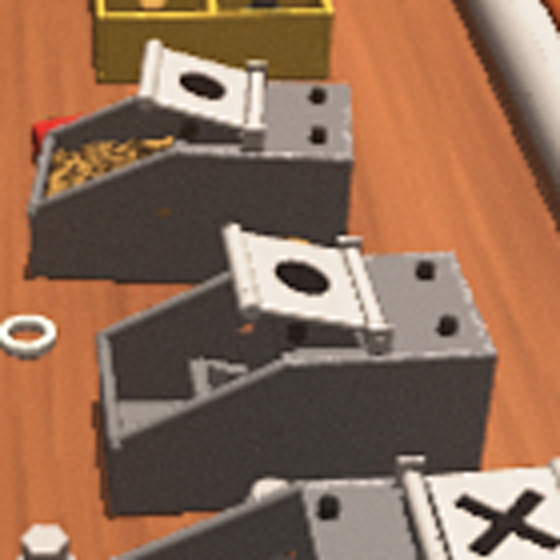

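Run:
```python
from h import *
from scipy.spatial.transform import Rotation as Ro
d=pickle.load(open("top0.pkl","rb"));P=cloud(d);Z=P[...,2]
# ray-cast edge transitions onto known planes
H=480;f=H/2/np.tan(np.radians(d["fovy"]/2))
def ray(u,v,z):
    r=d["R"].T@np.array([(u-d["cx"])/f,(v-d["cy"])/f,1]);o=-d["R"].T@d["t"];return o+r*(z-o[2])/r[2]
L=[];Rr=[]
for r in range(158,180):
    c=[c for c in range(270,340) if Z[r,c]>0.06]; L.append(ray(c[0]-.5,r,.085));Rr.append(ray(c[-1]+.5,r,.085))
re=[];fr=[]
for c in range(284,324):
    q=[r for r in range(145,262) if Z[r,c]>0.03]; re.append(ray(c,q[0]-.5,.085)); fr.append(ray(c,q[-1]+.5,.042))
for n,q,i in (("L",L,0),("R",Rr,0),("rear",re,1),("front",fr,1)):
    q=np.array(q);p=np.polyfit(q[:,i],q[:,1-i],1);print(n,q.mean(0).round(4),"slope deg",np.degrees(np.arctan(p[0])).round(2))
# plate plane fit
m=P[186:212,290:317].reshape(-1,3);m=m[(m[:,2]>.09)&(m[:,2]<.13)]
A=np.c_[m[:,:2],np.ones(len(m))];k=np.linalg.lstsq(A,m[:,2],rcond=None)[0];print("plate",k,m.mean(0))
Rt=Ro.from_quat([-0.39841955,0.58509782,0.39777481,0.58369307]).as_matrix();print(Rt.round(3))
```

```text
L [0.6428 0.13   0.085 ] slope deg 2.55
R [0.6402 0.0398 0.085 ] slope deg 2.33
rear [0.6687 0.0803 0.085 ] slope deg -0.45
front [0.4856 0.0864 0.042 ] slope deg -2.31
plate [-0.27195814 -0.01439035  0.26412435] [0.57976392 0.08221872 0.10526968]
[[-0.001 -0.931  0.366]
 [-0.002  0.366  0.931]
 [-1.     0.    -0.002]]
```

move_arm(deltas=[0,0,0,0,-8,0,0,0,0,0,0,-8,0,0,0,0,0,0,-8,0,0,0,0,-22,-46,0,0,0,0,0,-22,-46,0,0,0,0,0,-22,-46,0,0,0,0,0,-22,-46,0,0,0,0,0,-22,-46,0,0,0,0,0,-22,-46,0,0,0,0,0,-22,-46,0,0,0], force=20)

```text
t: 1.1
tcp_pos: [0.3939, 0.271, 0.2312]
tool_rot: [-0.511, 0.489, 0.511, 0.489]
force: [0.6, 0.8, -0.0]
finger_gap: -0.002
```

move_arm(deltas=[0,0,-22,-46,0,0,0,0,0,-22,-46,0,0,0,0,0,-22,-46,0,0,0,0,0,-22,-46,0,0,0,0,0,0,0,0,0,-7.5,0,0,0,0,0,0,-7.5,0,0,0,0,0,0,-7.5,0,0,0,0,0,0,-7.5,0,0,0,0,0,0,-7.5,0,0,0,0,0,0,-7.5])

```text
t: 2.1
tcp_pos: [0.4903, 0.1138, 0.2355]
tool_rot: [-0.623, 0.299, 0.361, 0.625]
force: [0.4, 1.6, 1.3]
finger_gap: 0.0
```

```bash
cat >> h.py <<'E'
from scipy.spatial.transform import Rotation as Ro
psi=np.radians(2.35);B=np.array([[np.cos(psi),np.sin(psi),0],[-np.sin(psi),np.cos(psi),0],[0,0,1]]) # rows bin axes
Hp=np.array([.612,.0837,.093])
def st():
    from station import manip
    s=manip.sense();R=Ro.from_quat(s["tool_rot"]).as_matrix()
    print("t",round(s["t"],2),"rel(mm)",((B@(s["tcp_pos"]-Hp))*1000).round(1),"q",s["q"].round(2),"F",s["force"].round(2),"gap",round(s["finger_gap"],3))
    print("tool axes in bin (cols)\n",(B@R).round(3)); return s
def snap(n,name,box=None,k=4):
    from station import viewer
    d=viewer.snapshot(n);pickle.dump(d,open(name+".pkl","wb"));im=d["image"][:,:,::-1]
    if box: a,b,c,e=box; im=cv2.resize(im[b:e,a:c],None,fx=k,fy=k,interpolation=cv2.INTER_CUBIC)
    cv2.imwrite("pics/"+name+".png",im);return d
E
python3 -c "
from h import *
st();snap('side','s1')"
```

```text
t 2.1 rel(mm) [-120.4   35.   142.5] q [-0.06  0.24  2.16  0.65  0.19 -2.3 ] F [0.36 1.65 1.33] gap 0.0
tool axes in bin (cols)
 [[ 0.562 -0.826 -0.035]
 [ 0.056 -0.005  0.998]
 [-0.825 -0.563  0.043]]
```

move_arm(deltas=[0,0,0,0,0,0,0,0,0,0,0,0,0,0,0,0,0,0,0,0,0])

```text
t: 2.45
tcp_pos: [0.4925, 0.1136, 0.2364]
tool_rot: [-0.624, 0.299, 0.361, 0.625]
force: [-0.1, -0.2, -0.1]
finger_gap: 0.001
```

```bash
python3 -c "
from h import *
st();snap('side','s1')"
```

```text
t 2.45 rel(mm) [-118.2   34.8  143.4] q [-0.06  0.24  2.16  0.64  0.19 -2.29] F [-0.08 -0.23 -0.1 ] gap 0.001
tool axes in bin (cols)
 [[ 0.564 -0.825 -0.036]
 [ 0.055 -0.006  0.998]
 [-0.824 -0.565  0.042]]
```

View pics/s1.png

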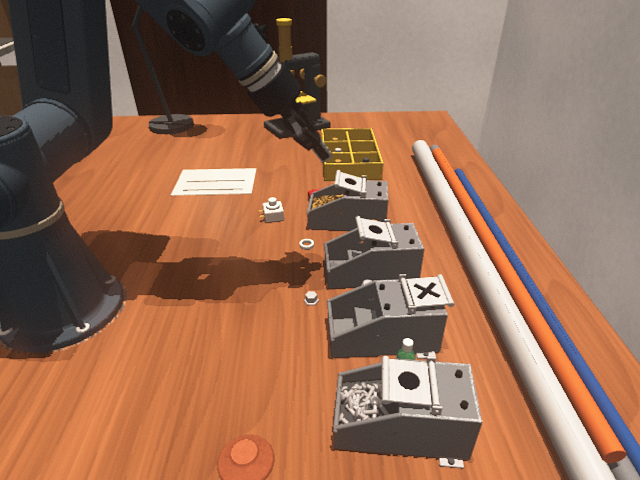

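```bash
cat >> h.py <<'E'
def goal(x,z,th,y=0):
    """bin-frame TCP goal rel hinge mm, tilt deg -> total tool shift (current axes, mm), rotvec deg"""
    s=st();R=B@Ro.from_quat(s["tool_rot"]).as_matrix();p=B@(s["tcp_pos"]-Hp)*1000
    a=np.radians(th);t=np.array([np.sin(a),0,-np.cos(a)]);zz=np.array([0,1,0]);G=np.c_[t,np.cross(zz,t),zz]
    print("shift",(R.T@(np.array([x,y,z])-p)).round(1),"turn",np.degrees(Ro.from_matrix(R.T@G).as_rotvec()).round(2))
    print("shift in goal axes",(G.T@(np.array([x,y,z])-p)).round(1))
E
python3 -c "
from h import *
goal(-105,80,28)"
```

```text
t 2.5 rel(mm) [-118.2   34.8  143.4] q [-0.06  0.24  2.16  0.64  0.19 -2.29] F [0.04 1.24 0.12] gap 0.001
tool axes in bin (cols)
 [[ 0.564 -0.825 -0.036]
 [ 0.055 -0.006  0.998]
 [-0.824 -0.565  0.042]]
shift [ 57.8  25.1 -37.9] turn [0.49 3.13 6.37]
shift in goal axes [ 62.2  18.1 -34.8]
```

move_arm(deltas=[0,0,0,0,0.5,3.1,6.4,0,0,0,0,0,0,0,0,15.5,4.5,-8.7,0,0,0,0,15.5,4.5,-8.7,0,0,0,0,15.5,4.5,-8.7,0,0,0,0,15.5,4.5,-8.7,0,0,0,0,0,0,0,0,0,0])

```text
t: 3.2
tcp_pos: [0.5124, 0.0931, 0.1801]
tool_rot: [-0.614, 0.314, 0.376, 0.619]
force: [0.1, 0.8, -0.1]
finger_gap: 0.003
```

```bash
python3 -c "
from h import *
goal(-88,10,28)"
```

```text
t 3.2 rel(mm) [-99.1  13.5  87.1] q [-0.12  0.38  2.16  1.15  0.15 -2.86] F [ 0.12  0.78 -0.09] gap 0.003
tool axes in bin (cols)
 [[ 0.524 -0.851 -0.032]
 [ 0.058 -0.002  0.998]
 [-0.85  -0.525  0.048]]
shift [ 70.5  31.  -17.5] turn [0.24 3.32 3.64]
shift in goal axes [ 73.2  26.4 -13.5]
```

move_arm(deltas=[0,-15,0,0,0.2,1.6,4,0,-15,0,0,0,1.6,4,0,-15,0,0,0,0,4,0,0,0,0,0,0,4,0,0,0,0,0,0,0])

```text
t: 3.7
tcp_pos: [0.5071, 0.1046, 0.2015]
tool_rot: [0.591, -0.347, -0.429, -0.589]
force: [0.5, 0.2, -0.1]
finger_gap: -0.004
```

```bash
python3 -c "
from h import *
goal(-105,100,16)"
```

```text
t 3.7 rel(mm) [-104.    25.2  108.5] q [-0.09  0.32  2.03  0.33  0.41 -2.03] F [ 0.51  0.19 -0.1 ] gap -0.004
tool axes in bin (cols)
 [[ 0.395 -0.917 -0.058]
 [ 0.08  -0.029  0.996]
 [-0.915 -0.398  0.062]]
shift [  5.3   5.  -25.6] turn [1.94 4.46 7.38]
shift in goal axes [  7.9   3.3 -25.2]
```

move_arm(deltas=[0,0,0,0,1,2.2,3.7,0,0,0,0,1,2.2,3.7,0,0,0,0,0,0,0,0,0,0,-8,0,0,0,0,0,0,-8,0,0,0,0,0,0,-8,0,0,0,0,0,0,0,0,0,0])

```text
t: 4.4
tcp_pos: [0.5049, 0.0794, 0.1989]
tool_rot: [0.568, -0.417, -0.438, -0.558]
force: [-0.7, -0.4, -0.1]
finger_gap: 0.004
```

```bash
python3 -c "
from h import *
goal(-105,100,16)"
```

```text
t 4.4 rel(mm) [-1.072e+02  1.000e-01  1.059e+02] q [-0.08  0.34  1.95  0.07  0.59 -1.74] F [-0.71 -0.37 -0.11] gap 0.004
tool axes in bin (cols)
 [[ 0.269 -0.963  0.008]
 [ 0.003  0.01   1.   ]
 [-0.963 -0.268  0.006]]
shift [ 6.3 -0.5 -0.1] turn [-0.55  0.18 -0.42]
shift in goal axes [ 6.3 -0.5 -0.1]
```

```bash
python3 -c "
from h import *
goal(-90,-7,16)"
```

```text
t 4.4 rel(mm) [-1.072e+02  1.000e-01  1.059e+02] q [-0.08  0.34  1.95  0.07  0.59 -1.74] F [-0.71 -0.37 -0.11] gap 0.004
tool axes in bin (cols)
 [[ 0.269 -0.963  0.008]
 [ 0.003  0.01   1.   ]
 [-0.963 -0.268  0.006]]
shift [113.4  13.8  -0.6] turn [-0.55  0.18 -0.42]
shift in goal axes [ 1.133e+02  1.460e+01 -1.000e-01]
```

move_arm(deltas=[0,14,1.7,0,0,0,0,0,14,1.7,0,0,0,0,0,14,1.7,0,0,0,0,0,14,1.7,0,0,0,0,0,14,1.7,0,0,0,0,0,14,1.7,0,0,0,0,0,14,1.7,0,0,0,0,0,14,1.7,0,0,0,0,0,0,0,0,0,0,0])

```text
t: 5.3
tcp_pos: [0.5214, 0.0817, 0.0861]
tool_rot: [0.568, -0.418, -0.439, -0.557]
force: [-1.1, 0.0, 0.3]
finger_gap: -0.002
```

```bash
python3 -c "
from h import *
goal(-70,-7,16);snap('side','s2',(250,130,450,280),4);snap('top','t2',(220,120,380,280),4)"
```

```text
t 5.3 rel(mm) [-90.6   1.7  -6.9] q [-0.08  0.58  2.    0.12  0.29 -1.79] F [-1.08  0.01  0.33] gap -0.002
tool axes in bin (cols)
 [[ 0.266 -0.964  0.007]
 [ 0.004  0.008  1.   ]
 [-0.964 -0.266  0.006]]
shift [  5.5 -19.8  -1.5] turn [-0.49  0.21 -0.59]
shift in goal axes [  5.7 -19.8  -1.7]
```

View pics/s2.png

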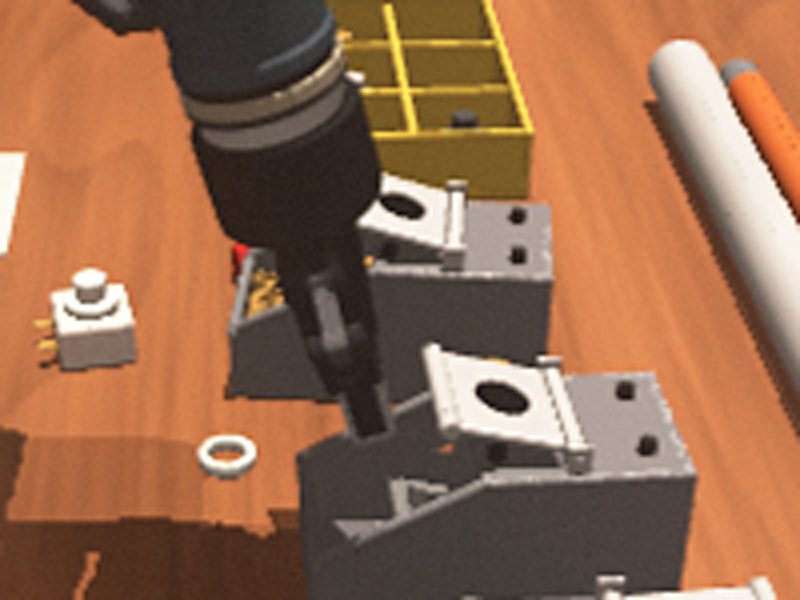

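The fingertip is in the mouth at about (370,430) in the crop, below and in front of the bar at (440,395). Next I'll work out the push path.

```bash
cat >> h.py <<'E'
def plan(p0,th=15.4):
    a=np.radians(th);t=np.array([np.sin(a),-np.cos(a)]);n=np.array([np.cos(a),np.sin(a)])
    W=[("start",np.array(p0))]
    for ph in [15,25,35,45,55,65,75,85,95,105,115,125,135,145,155,165]:
        q=np.radians(ph);e=np.array([-np.cos(q),np.sin(q)]);v=np.array([np.sin(q),np.cos(q)])
        if ph<=75: s=np.interp(ph,[15,75],[20,12]);w=62*e-16*n+s*t
        else: w=50*e-2*v-11*n
        W.append((ph,w))
    W.append(("fwd",np.array([56,10.])));W.append(("down",np.array([56,4.])))
    for (l0,w0),(l,w) in zip(W,W[1:]):
        d=w-w0;print(l,w.round(1),"tx %.1f ty %.1f"%(d@t,-d@n))
E
python3 -c "
from h import *
plan((-90.6,-6.9))"
```

```text
15 [-70.   -7.5] tx 6.0 ty -19.7
25 [-66.7   4. ] tx -10.1 ty -6.3
35 [-61.6  14.6] tx -8.9 ty -7.7
45 [-55.   24.2] tx -7.5 ty -8.9
55 [-47.1  32.4] tx -5.8 ty -9.8
65 [-38.1  39.1] tx -4.1 ty -10.5
75 [-28.3  44.1] tx -2.2 ty -10.8
85 [-17.   46.7] tx 0.5 ty -11.6
95 [-8.2 47.1] tx 2.0 ty -8.5
105 [ 0.4 45.9] tx 3.4 ty -8.0
115 [ 8.7 43.2] tx 4.8 ty -7.3
125 [16.4 39.2] tx 6.0 ty -6.4
135 [23.3 33.8] tx 7.0 ty -5.2
145 [29.2 27.4] tx 7.8 ty -3.9
155 [33.9 20. ] tx 8.3 ty -2.5
165 [37.2 12. ] tx 8.7 ty -1.0
fwd [56. 10.] tx 6.9 ty -17.6
down [56.  4.] tx 5.8 ty 1.6
```

move_arm(deltas=[0,2,-6.6,-1.5,0,0,0,0,2,-6.6,0,0,0,0,0,2,-6.6,0,0,0,0,0,-5,-3.2,0,0,0,0,0,-5,-3.2,0,0,0,0,0,-4.5,-3.9,0,0,0,0,0,-4.5,-3.9,0,0,0,0,0,0,0,0,0,0,0])

```text
t: 6.2
tcp_pos: [0.5532, 0.0815, 0.1107]
tool_rot: [0.57, -0.416, -0.437, -0.558]
force: [-2.1, -0.0, 0.6]
finger_gap: -0.003
```

```bash
python3 -c "
from h import *
st();snap('side','s3',(250,130,450,280),4)"
```

```text
t 6.2 rel(mm) [-58.9   0.2  17.7] q [-0.07  0.56  1.91  0.09  0.4  -1.75] F [-2.1  -0.03  0.63] gap -0.003
tool axes in bin (cols)
 [[ 0.273 -0.962  0.006]
 [ 0.003  0.008  1.   ]
 [-0.962 -0.273  0.005]]
```

View pics/s3.png

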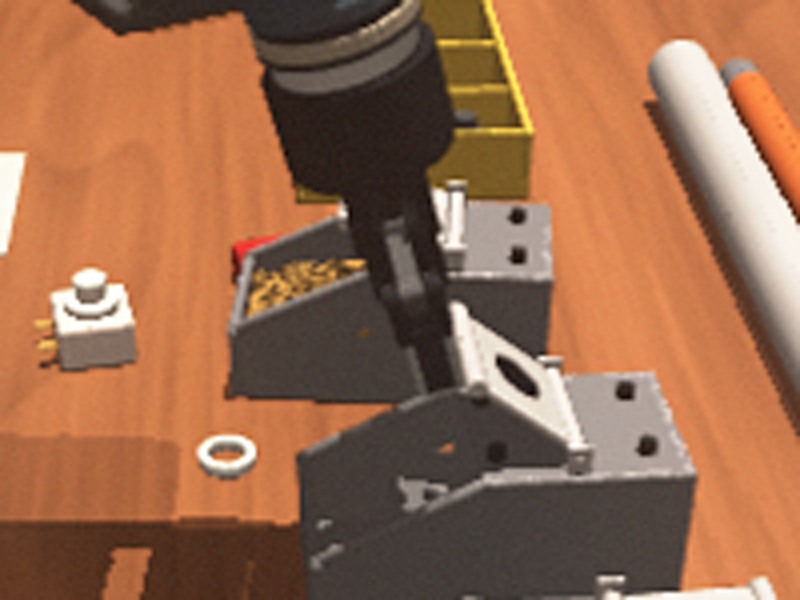

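The marker has lifted to about 40° with the bar on the finger face at (470,380), and the force is about 2 N. Continuing.

move_arm(deltas=[0,-5,-5.5,0,0,0,0,0,-2.9,-4.9,0,0,0,0,0,-2.9,-4.9,0,0,0,0,0,-2,-5.2,0,0,0,0,0,-2,-5.2,0,0,0,0,0,-1.1,-5.4,0,0,0,0,0,-1.1,-5.4,0,0,0,0,0,0.2,-5.8,0,0,0,0,0,0.2,-5.8,0,0,0,0,0,0,0,0,0,0])

```text
invalid input at $.deltas: expected a multiple of 7 numbers
```

```bash
python3 -c "
from h import *
s=st();p=B@(s['tcp_pos']-Hp)*1000;plan((p[0],p[2]));snap('side','s4',(250,130,450,280),4)"
```

```text
t 6.25 rel(mm) [-58.8   0.1  17.4] q [-0.07  0.56  1.91  0.09  0.4  -1.75] F [-0.1   0.51 -0.03] gap -0.002
tool axes in bin (cols)
 [[ 0.273 -0.962  0.007]
 [ 0.003  0.008  1.   ]
 [-0.962 -0.273  0.005]]
15 [-70.   -7.5] tx 21.1 ty 17.4
25 [-66.7   4. ] tx -10.1 ty -6.3
35 [-61.6  14.6] tx -8.9 ty -7.7
45 [-55.   24.2] tx -7.5 ty -8.9
55 [-47.1  32.4] tx -5.8 ty -9.8
65 [-38.1  39.1] tx -4.1 ty -10.5
75 [-28.3  44.1] tx -2.2 ty -10.8
85 [-17.   46.7] tx 0.5 ty -11.6
95 [-8.2 47.1] tx 2.0 ty -8.5
105 [ 0.4 45.9] tx 3.4 ty -8.0
115 [ 8.7 43.2] tx 4.8 ty -7.3
125 [16.4 39.2] tx 6.0 ty -6.4
135 [23.3 33.8] tx 7.0 ty -5.2
145 [29.2 27.4] tx 7.8 ty -3.9
155 [33.9 20. ] tx 8.3 ty -2.5
165 [37.2 12. ] tx 8.7 ty -1.0
fwd [56. 10.] tx 6.9 ty -17.6
down [56.  4.] tx 5.8 ty 1.6
```

View pics/s4.png

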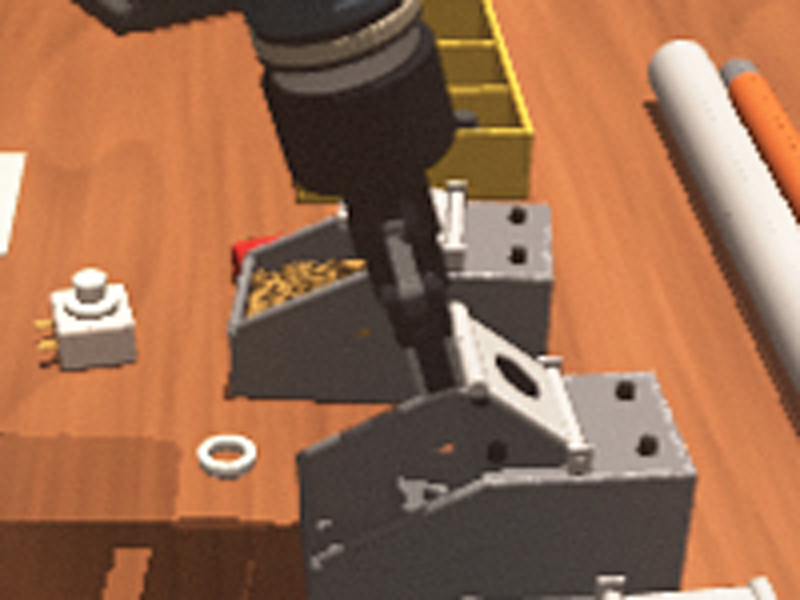

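The last call was refused because its number count was wrong, so nothing moved. I'll send it again.

move_arm(deltas=[0,-5,-5.5,0,0,0,0,0,-2.9,-4.9,0,0,0,0,0,-2.9,-4.9,0,0,0,0,0,-2,-5.2,0,0,0,0,0,-2,-5.2,0,0,0,0,0,-1.1,-5.4,0,0,0,0,0,-1.1,-5.4,0,0,0,0,0,0.2,-5.8,0,0,0,0,0,0.2,-5.8,0,0,0,0,0,0,0,0,0,0,0])

```text
t: 7.3
tcp_pos: [0.5949, 0.0826, 0.1386]
tool_rot: [0.569, -0.416, -0.438, -0.558]
force: [-0.6, -0.3, -0.3]
finger_gap: -0.003
```

```bash
python3 -c "
from h import *
s=st();snap('side','s5',(250,130,450,280),4)"
```

```text
t 7.3 rel(mm) [-17.1  -0.4  45.6] q [-0.06  0.54  1.79  0.06  0.54 -1.72] F [-0.59 -0.29 -0.33] gap -0.003
tool axes in bin (cols)
 [[ 0.271 -0.963  0.007]
 [ 0.003  0.008  1.   ]
 [-0.963 -0.271  0.005]]
```

View pics/s5.png

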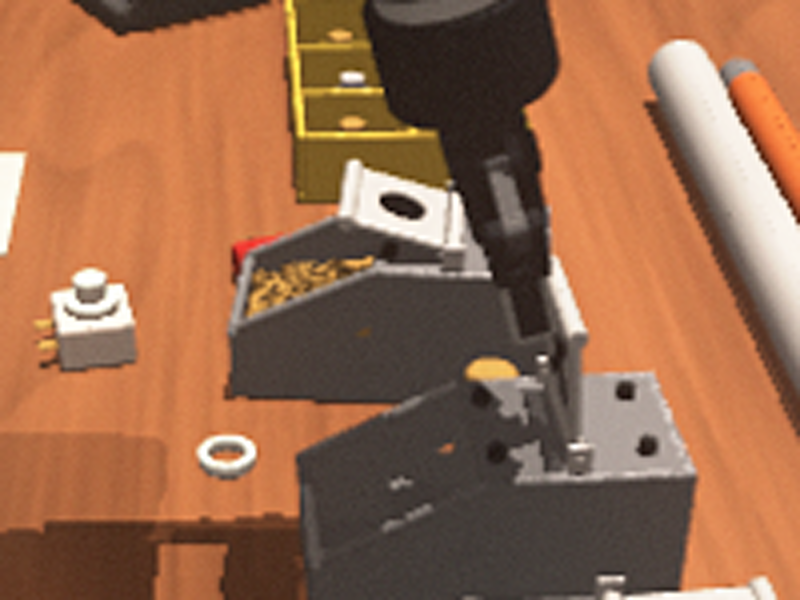

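The marker is about upright. Continuing over the top.

move_arm(deltas=[0,1,-4.2,0,0,0,0,0,1,-4.2,0,0,0,0,0,1.7,-4,0,0,0,0,0,1.7,-4,0,0,0,0,0,2.4,-3.7,0,0,0,0,0,2.4,-3.7,0,0,0,0,0,3,-3.2,0,0,0,0,0,3,-3.2,0,0,0,0,0,3.5,-2.6,0,0,0,0,0,3.5,-2.6,0,0,0,0])

```text
t: 8.35
tcp_pos: [0.6341, 0.0842, 0.1251]
tool_rot: [0.569, -0.417, -0.438, -0.557]
force: [0.3, 0.7, 1.3]
finger_gap: 0.0
```

move_arm(deltas=[0,3.9,-2,0,0,0,0,0,3.9,-2,0,0,0,0,0,4.1,-1.3,0,0,0,0,0,4.1,-1.3,0,0,0,0,0,0,0,0,0,0,0])

```text
t: 8.85
tcp_pos: [0.6443, 0.0846, 0.111]
tool_rot: [0.569, -0.417, -0.439, -0.557]
force: [-0.2, -0.2, -0.2]
finger_gap: 0.003
```

```bash
python3 -c "
from h import *
s=st();snap('side','s6',(250,130,450,280),4)"
```

```text
t 8.85 rel(mm) [32.3 -0.4 18. ] q [-0.05  0.64  1.68  0.06  0.55 -1.7 ] F [-0.2  -0.17 -0.18] gap 0.003
tool axes in bin (cols)
 [[ 0.268 -0.963  0.007]
 [ 0.003  0.008  1.   ]
 [-0.963 -0.268  0.005]]
```

View pics/s6.png

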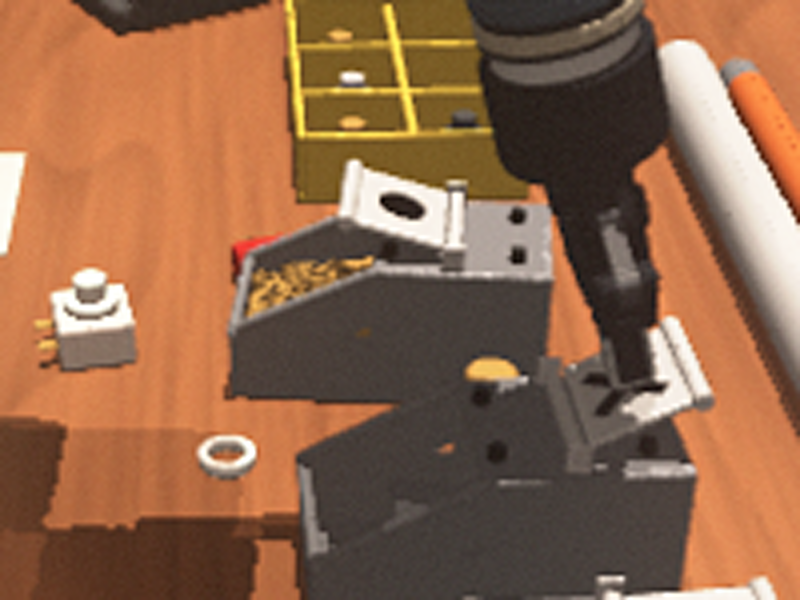

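move_arm(deltas=[0,4.3,-1.2,0,0,0,0,0,4.3,-1.2,0,0,0,0,0,-8,0,0,0,0,0,0,0,-8,0,0,0,0,0,0,-8,0,0,0,0,0,5,0,0,0,0,0,0,5,0,0,0,0,0,0,5,0,0,0,0,0,0,0,0,0,0,0,0])

```text
t: 9.8
tcp_pos: [0.6656, 0.0854, 0.1003]
tool_rot: [0.568, -0.417, -0.439, -0.557]
force: [-1.0, -0.8, -0.1]
finger_gap: 0.0
```

```bash
python3 -c "
from h import *
s=st();snap('side','s7',(250,130,450,280),4)"
```

```text
t 9.8 rel(mm) [53.6 -0.5  7.3] q [-0.05  0.67  1.63  0.05  0.57 -1.7 ] F [-1.02 -0.75 -0.11] gap 0.0
tool axes in bin (cols)
 [[ 0.267 -0.964  0.007]
 [ 0.004  0.008  1.   ]
 [-0.964 -0.267  0.006]]
```

View pics/s7.png

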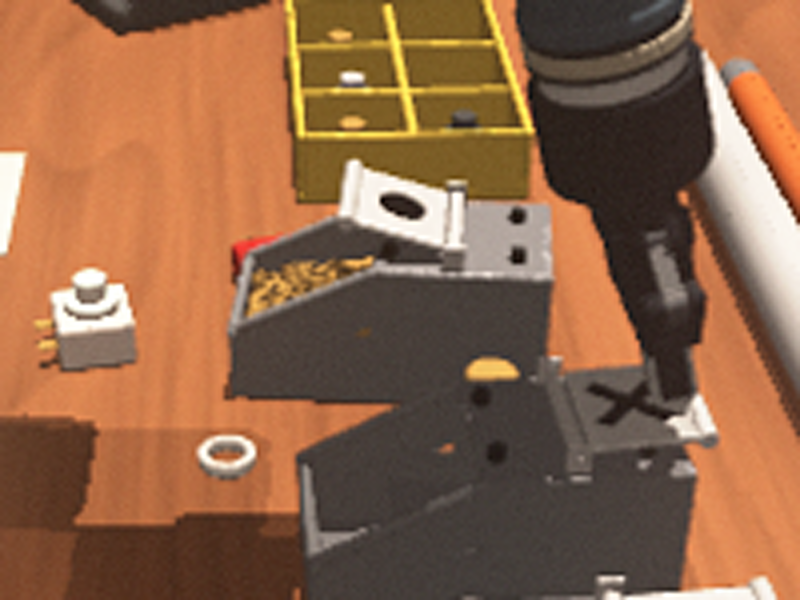

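Nearly down. I'll press in small steps and watch the force.

move_arm(deltas=[0,1.5,0.4,0,0,0,0,0,0,0,0,0,0,0])

```text
t: 10.05
tcp_pos: [0.666, 0.0855, 0.0999]
tool_rot: [0.569, -0.417, -0.439, -0.557]
force: [0.5, 0.8, 0.2]
finger_gap: -0.004
```

move_arm(deltas=[0,1.5,0.4,0,0,0,0,0,0,0,0,0,0,0])

```text
t: 10.25
tcp_pos: [0.6663, 0.0854, 0.0985]
tool_rot: [0.569, -0.417, -0.438, -0.557]
force: [-0.4, -0.2, 0.2]
finger_gap: 0.002
```

```bash
python3 -c "
from h import *
st()"
```

```text
t 10.25 rel(mm) [54.3 -0.5  5.5] q [-0.05  0.68  1.63  0.05  0.56 -1.7 ] F [-0.44 -0.2   0.22] gap 0.002
tool axes in bin (cols)
 [[ 0.269 -0.963  0.007]
 [ 0.003  0.008  1.   ]
 [-0.963 -0.269  0.005]]
```

move_arm(deltas=[0,1.5,0.4,0,0,0,0,0,0,0,0,0,0,0])

```text
t: 10.45
tcp_pos: [0.6665, 0.0854, 0.0972]
tool_rot: [0.569, -0.417, -0.438, -0.557]
force: [-0.6, -0.3, 0.6]
finger_gap: 0.0
```

move_arm(deltas=[0,1.5,0.4,0,0,0,0,0,0,0,0,0,0,0])

```text
t: 10.65
tcp_pos: [0.6666, 0.0855, 0.0968]
tool_rot: [0.569, -0.416, -0.438, -0.557]
force: [-2.7, 0.0, 7.6]
finger_gap: 0.001
```

```bash
python3 -c "
from h import *
st();snap('side','s8',(250,130,450,280),4)"
```

```text
t 10.65 rel(mm) [54.6 -0.5  3.8] q [-0.05  0.68  1.63  0.05  0.56 -1.7 ] F [-2.65  0.03  7.63] gap 0.001
tool axes in bin (cols)
 [[ 0.27  -0.963  0.006]
 [ 0.003  0.008  1.   ]
 [-0.963 -0.27   0.005]]
```

View pics/s8.png

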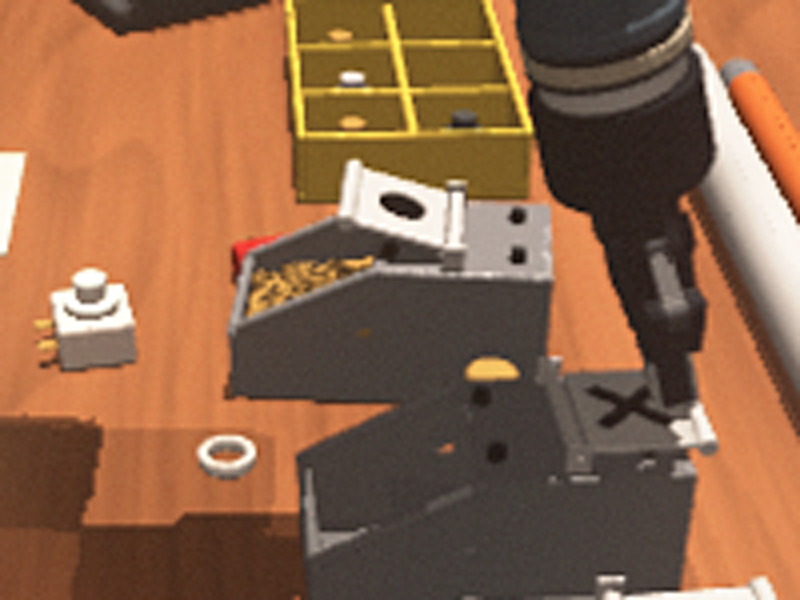

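The force jumped to about 8 N at the expected height, which is the hard stop. I'll lift off and check.

move_arm(deltas=[0,-5,-1.5,0,0,0,0,0,-20,-5.6,0,0,0,0,0,-25,-7,0,0,0,0,0,-30,0,0,0,0,0,-30,0,0,0,0,0,-30,15,0,0,0,0,0,-10,30,0,0,0,0,0,-10,30,0,0,0,0,0,0,40,0,0,0,0,0,0,0,0,0,0,0])

```text
invalid input at $.deltas: expected a multiple of 7 numbers
```

Run:
```python
from h import *
st();snap('side','s9',(300,130,460,250),5);d=snap('top','t9')
P=cloud(d)
for c in (286,303,320): print([P[r,c].round(3).tolist() for r in range(147,180,3)])
P0=cloud(pickle.load(open('top0.pkl','rb')))
for c in (286,320): print("hinge rows",c,[P[r,c].round(3).tolist() for r in range(180,190,2)])
m=P[158:176,290:316].reshape(-1,3);m=m[(m[:,2]>.085)&(m[:,2]<.12)]
print("plate",np.linalg.lstsq(np.c_[m[:,:2],np.ones(len(m))],m[:,2],rcond=None)[0],m.mean(0))
```

```text
t 10.7 rel(mm) [54.6 -0.5  3.8] q [-0.05  0.68  1.63  0.05  0.56 -1.7 ] F [-3.32  0.15  7.4 ] gap 0.004
tool axes in bin (cols)
 [[ 0.27  -0.963  0.006]
 [ 0.003  0.008  1.   ]
 [-0.963 -0.27   0.005]]
[[0.585, 0.087, 0.421], [0.581, 0.087, 0.422], [0.578, 0.088, 0.419], [0.574, 0.088, 0.421], [0.571, 0.088, 0.42], [0.568, 0.088, 0.416], [0.565, 0.088, 0.414], [0.562, 0.088, 0.413], [0.559, 0.089, 0.41], [0.556, 0.089, 0.406], [0.553, 0.089, 0.402]]
[[0.584, 0.067, 0.422], [0.581, 0.067, 0.42], [0.578, 0.067, 0.418], [0.574, 0.068, 0.419], [0.571, 0.068, 0.418], [0.568, 0.068, 0.417], [0.565, 0.068, 0.414], [0.562, 0.068, 0.412], [0.558, 0.068, 0.41], [0.555, 0.068, 0.409], [0.553, 0.069, 0.403]]
[[0.584, 0.047, 0.42], [0.581, 0.047, 0.42], [0.577, 0.047, 0.419], [0.574, 0.047, 0.419], [0.57, 0.048, 0.418], [0.567, 0.048, 0.416], [0.564, 0.048, 0.415], [0.561, 0.048, 0.412], [0.558, 0.048, 0.41], [0.555, 0.048, 0.407], [0.552, 0.048, 0.404]]
hinge rows 286 [[0.551, 0.09, 0.395], [0.55, 0.09, 0.391], [0.55, 0.092, 0.378], [0.608, 0.115, 0.088], [0.604, 0.115, 0.086]]
hinge rows 320 [[0.55, 0.048, 0.397], [0.548, 0.048, 0.394], [0.546, 0.048, 0.39], [0.546, 0.049, 0.381], [0.603, 0.05, 0.086]]
plate [0. 0. 0.] [nan nan nan]<stdin>:8: RuntimeWarning: Mean of empty slice.
  ret = um.true_divide(
```

View pics/s9.png

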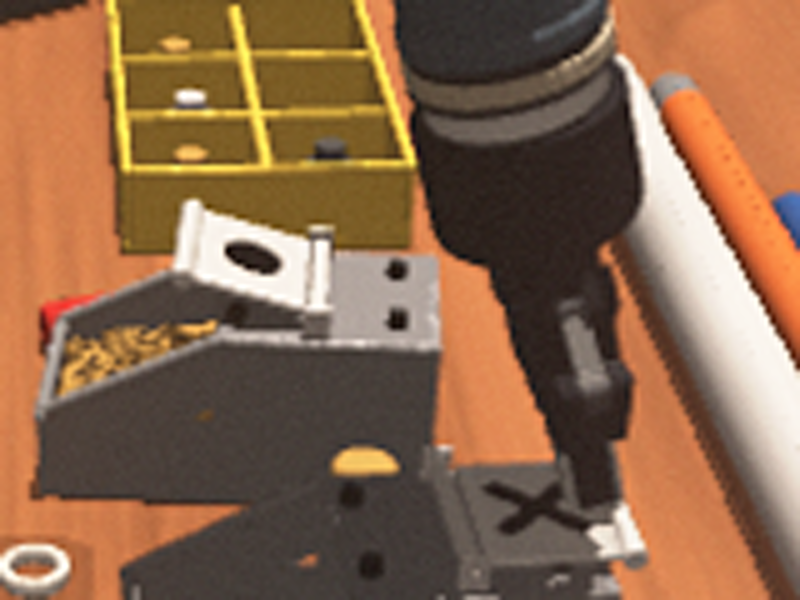

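View pics/t9.png

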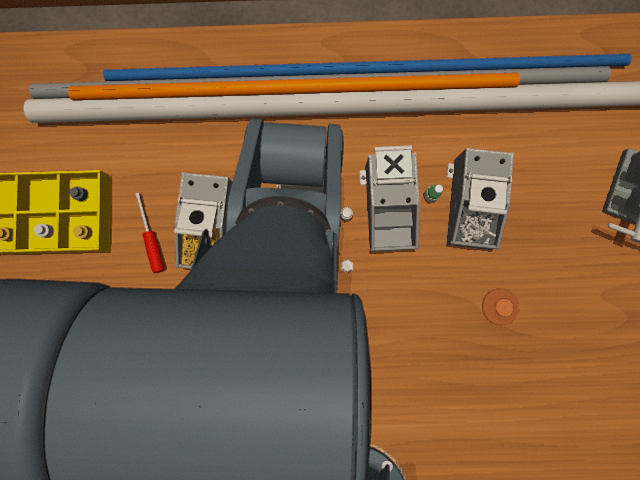

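The arm didn't move; I had the row length wrong again. Retracting now.

move_arm(deltas=[0,-5,-1.4,0,0,0,0,0,-20,-5.6,0,0,0,0,0,-25,-7,0,0,0,0,0,-30,-4,0,0,0,0,0,-30,0,0,0,0,0,0,-30,0,0,0,0,0,0,-10,10,0,0,0,0,0,0,20,20,0,0,0,0,0,20,40,0,0,0,0,0,10,40,0,0,0])

```text
t: 11.8
tcp_pos: [0.5789, 0.1818, 0.2273]
tool_rot: [0.568, -0.419, -0.439, -0.557]
force: [0.3, -0.2, 0.1]
finger_gap: 0.003
```

move_arm(deltas=[0,0,10,45,0,0,0,0,0,10,45,0,0,0,0,0,10,45,0,0,0,0,0,0,45,0,0,0,0,0,0,45,0,0,0,0,0,0,45,0,0,0,0,0,0,45,0,0,0,0,0,0,20,0,0,0,0,0,0,0,0,0,0,0,0,0,0,0,0,0])

```text
t: 12.8
tcp_pos: [0.5406, 0.5149, 0.221]
tool_rot: [0.569, -0.418, -0.439, -0.556]
force: [0.1, -0.8, -0.0]
finger_gap: 0.002
```

Run:
```python
from h import *
st();snap('side','s10',(300,130,460,250),5);d=snap('top','t10')
P=cloud(d)
for c in (290,303,316): print([P[r,c].round(3).tolist() for r in range(145,190,4)])
m=P[158:178,290:316].reshape(-1,3);m=m[(m[:,2]>.085)&(m[:,2]<.12)]
print("plate",len(m),np.linalg.lstsq(np.c_[m[:,:2],np.ones(len(m))],m[:,2],rcond=None)[0],m.mean(0))
```

```text
t 12.8 rel(mm) [-53.7 433.8 128. ] q [ 0.67  0.64  1.28 -0.19  1.01 -0.85] F [ 0.11 -0.81 -0.  ] gap 0.002
tool axes in bin (cols)
 [[ 0.266 -0.964  0.006]
 [ 0.001  0.006  1.   ]
 [-0.964 -0.266  0.003]]
[[0.714, 0.112, -0.001], [0.676, 0.105, 0.1], [0.669, 0.105, 0.096], [0.661, 0.105, 0.097], [0.655, 0.106, 0.093], [0.646, 0.106, 0.098], [0.639, 0.106, 0.096], [0.63, 0.106, 0.098], [0.623, 0.106, 0.098], [0.616, 0.107, 0.093], [0.608, 0.107, 0.095], [0.602, 0.108, 0.085]]
[[0.712, 0.084, 0.001], [0.675, 0.08, 0.101], [0.668, 0.081, 0.097], [0.66, 0.081, 0.099], [0.654, 0.081, 0.094], [0.645, 0.081, 0.097], [0.637, 0.081, 0.098], [0.63, 0.082, 0.096], [0.622, 0.082, 0.096], [0.614, 0.082, 0.099], [0.609, 0.082, 0.088], [0.601, 0.083, 0.088]]
[[0.712, 0.057, 0.001], [0.675, 0.056, 0.098], [0.668, 0.056, 0.096], [0.66, 0.056, 0.095], [0.653, 0.057, 0.093], [0.645, 0.057, 0.095], [0.637, 0.057, 0.098], [0.63, 0.057, 0.095], [0.622, 0.057, 0.096], [0.613, 0.057, 0.099], [0.609, 0.058, 0.084], [0.602, 0.058, 0.082]]
plate 519 [-0.00812163  0.00636687  0.10125656] [0.64049983 0.08229189 0.09657859]
```

View pics/s10.png

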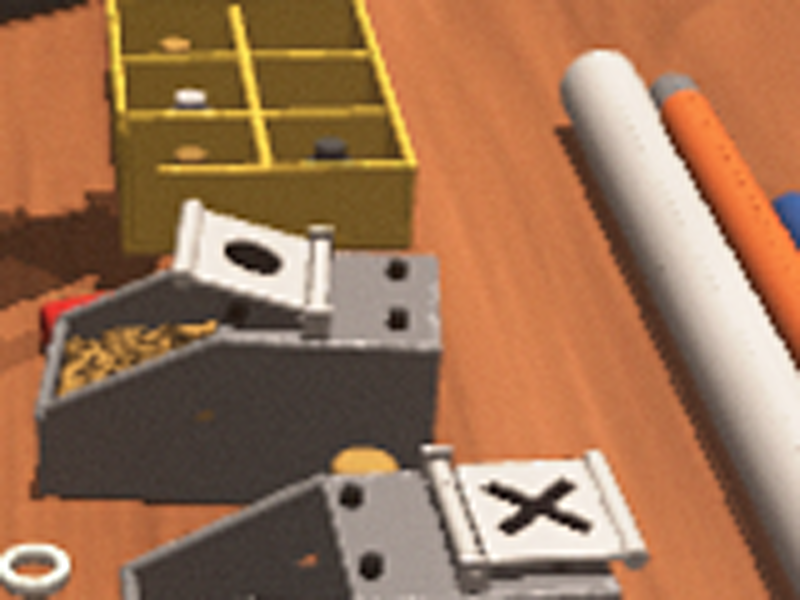

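View pics/t10.png

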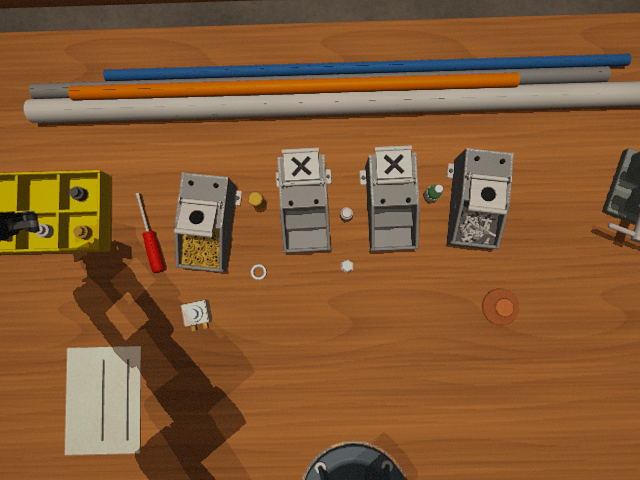

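The marker now lies flat: its slope is about -0.008 and its height 96.6 mm, against 95 expected. The other markers and loose things sit at the same pixels as at the start, and the arm is clear. Handing in.

```bash
python3 -c "
from station import job
print(job.sign_off())"
```

```text
the job is handed in; nothing more can be done
None
```

The empty bin's marker is flipped and lies flat on the rear of its bin with the crossed bars up. The job is handed in at about 13 s of the 40 s allowed.

**What I did:** I put the shut fingertips into the bin's mouth under the marker's bar, tilted about 15°. I pushed the marker up through upright and over, pressed it down to its hard stop, and backed the arm away.

**Forces:** wrist readings were about 2 N or less at each pause during the push. They rose to about 8 N at the stop, which fits the marker being fully down.

**Last checks:**
- **Marker:** the depth fit gives a slope of about -0.008 rad, well inside the 0.09 rad allowed. Its surface is 96.6 mm above the bench against 95 mm expected, which is within camera error.
- **Everything else:** by eye, the other three markers and all loose things looked unmoved in the top view; I did not measure their shifts.
- **Arm:** it ended clear of everything, at 0.22 m height.

**What went wrong on the way:**
- My first approach, tilted 30–34°, put the wrist near its folding limit. Joint 6 read -2.86 at one point against a listed limit of -2.85. I backed out and used the smaller tilt; the system raised no error, but I can't tell whether it counts as passing the range.
- Two move calls were refused because I miscounted the numbers; the arm did not move on either.

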